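# Load a bowl on the banding wheel and ratchet it round to the pointer

## Robot

A 7-joint arm with a two-finger parallel gripper is mounted at the origin on the work surface; the furniture and walls round the work are solid. World frame = base frame: x ahead of the robot, y to its left, z up, the work surface at z = 0. Lengths are in mm, angles in rad, forces in N, time in s.
With the tool pointing down it reaches from about 400 to 875 mm from the base axis. Payload 4.4 kg.
Tool frame: the origin (TCP) lies at the very end of the fingers, on their centre line; the grasp point (between the pads) lies 19 mm behind it; z points along the fingers, y is the direction in which the jaws open and shut (so a half turn about z gives the same grasp; the last joint's range is limited). The gripper opens to 85 mm and grips with 20 to 120 N. Pads are 22 mm wide; open, the fingers measure 114 mm over their backs; the gripper's body (76 mm by 85 mm) begins 54 mm behind the grasp point. The pads swing forward as they close: fully open they stand 13 mm farther back than shut.
Start: joints at [1.229, 0.628, 0.038, 1.517, -0.027, 0.996, -0.02], TCP at [177.033, -625.441, 231.313] pointing down, gripper open.
Joint ranges: [-3.06, 3.06], [-0.37, 2.12], [-1.25, 1.32], [0.18, 2.47], [-1.1, 4.24], [0.23, 1.98], [-2.94, 2.94]. Speed limits (rad/s): [2.57, 2.57, 3.14, 3.14, 3.14, 3.14, 3.14].

## Interface

Orientations are given as [roll, pitch, yaw] about the fixed x, y, z axes, in that order (R = Rz(yaw) Ry(pitch) Rx(roll)).
In Python, from cell import ctrl gives the robot as it stands. The module is installed in compiled form; this text tells all that it offers.
- The arm moves only by the shell command python3 -m jog 'ROWS'. ROWS is text: rows parted by semicolons, each of 7 numbers parted by spaces: the shift along the tool's x, y, z in mm, then the turn, a rotation vector about the tool's x, y, z in degrees, then the opening, from -1 (shut) to 1 (fully open). In form: x y z wx wy wz claw; .... A call has 1 to 8 rows; each row is the pose to reach, as a shift and turn from the pose commanded when the call began, along the tool's axes at that moment; what a row does not reach only later rows make up. A row lasts 1/8 s, in which the tool goes at most 62.5 mm and 10.7 degrees, less where a joint would pass 70% of its speed; a pose out of reach is approached as far as the arm can. A call with a gripper value outside its range is refused whole. The fingers move at their own pace and stop on an object; the grip force is fixed at half the most. Time passes only in rows, so rows that repeat a pose let the fingers close. It gives the time, the measured TCP pose, the force and the opening at its end, in the units of the state.
- ctrl.read_state(): the state, without advancing time (a new reading comes with each control period).
- ctrl.get_image(name): name is "scene" or "side" or "wrist"; returns a dict with "image" (420x560x3 uint8, red, green, blue), "z_map" (420x560 float32, mm along the optical axis (not along the pixel's ray), 0 where there is no reading), "vertical_fov" (degrees; the focal length in pixels is half the picture's height over the tangent of half this angle, whatever the lens; pixels are square), "cx", "cy" (the principal point, pixels), "extrinsics" (4x4, takes a point from world to camera coordinates); the wrist camera has in their place "hand_eye" (4x4, takes a point from camera to tool coordinates, whose origin is the TCP and whose axes are the flange's). Camera axes: x right, y down, z forward; pixel columns grow to the right and rows downward; lengths in mm; the calibration is good to about 2 mm. The wrist camera is an equidistant fisheye: a pixel r from the principal point sees the ray r / f radians off the axis. A picture is of the moment at which its call begins: read the wrist's pose just before it.
- ctrl.finish_job(): hands the job in, once; it reports no verdict.
The state is a dict: "clock": time; "qpos": joint angles; "qd": joint speeds; "tau": joint torques, N m; "eef_pos": TCP position; "tool_rot": TCP orientation; "force": force on the tool from outside, world axes, zero at the start; "torque": the same for the moment, N m; "width": finger opening in mm.
Only numpy, scipy, OpenCV 4.12 (cv2) and the standard library are available. Lean on these libraries where they do the work, as an engineer would, in place of code of your own. Each camera call takes 0.05 s, during which the arm holds its last target.

## Task

Lift the top bowl off the nested pile and stand it upright in the middle of the banding wheel, leaving the lower bowl where it is. Also bring the wheel's raised mark into line with the fixed pointer by working the wheel's lever: the lever drives through a freewheel that grips one way and slips loose the other, set either way on any day, so try it both ways and work it to and fro. Never push the wheel itself, do not disturb the tin and the two loose mugs, and let go of everything at the end.

Things in the scene. Friction and masses are not known exactly. Their poses are not given: they have to be found in the camera images.
- stand: banding wheel's round dark steel foot, 196 mm across, fixed to the table. Origin: centre of its underside, on the wheel's upright axis. Its -x direction is the middle of the lever's swing, its +y direction points to the pointer post
- wheel: round aluminium wheel head, 176 mm across, top face 56 mm above the table, turning without limit about its upright axis on the stand; it stays where it is left (stiff: about 0.4 N m). Origin on the axis at table height; its +y direction points to its raised mark
- wheel_centre (a point): middle of the wheel's top face
- wheel_mark (a point): outer end of the raised dark bar (18 x 8 mm, 3.5 mm high, lying radially at the rim) on the wheel's top, 87.5 mm from the axis
- pointer (a point): point just inside the tip of the fixed brass pointer, on a post (up to 56 mm high) beside the wheel's rim, 87.5 mm from the axis; the mark is in line when it lies at this point
- lever_grip (a point): place to hold the lever: in the upright round wooden handle, 22 mm thick, top 103 mm above the table, straight from 40 to 98 mm, at the end of the flat steel arm that comes out from under the wheel; this point lies on the handle's axis, 135 mm from the wheel's axis and 88 mm above the table
- lever (a joint): lever angle about the wheel's upright axis, rad, counter-clockwise seen from above positive, 0 in mid-swing (handle at the stand's -x), stops at -0.9 and 0.9. Moved one way it carries the wheel along angle for angle, after up to 0.33 rad of idle travel; the other way it slips and the wheel stays. Which way grips differs from start to start and does not show. Light: a few N at the handle
- bowl_top: upper of two alike white bowls in a nested pile, 125 mm across the rim, 60 mm high, foot about 60 mm across, 242 g, rim about 4 mm thick and thickening downward to about 11 mm at 15 mm below the rim. Origin: centre of its underside, 27 mm above that of the lower bowl
- bowl_low: lower bowl of the pile, the same shape, standing on the table. Origin: centre of its underside
- tin: bystander: dripped paint tin, 101 mm across, 134 mm high, loose. Origin: centre of its underside
- mug_left: bystander: loose dark mug left of the wheel's far side, about 95 mm across, 146 mm with its handle, 128 mm high. Origin at its underside
- mug_right: bystander: loose dark mug behind the wheel, to the right, about 95 mm across, 149 mm with its handle, 130 mm high. Origin at its underside

How it is judged (in metres and radians):
At the end, for the whole second after the job is handed in: the wheel's mark is in line with the pointer (within 14 mm at the rim), the upper bowl stands upright and still on the wheel within 20 mm of its middle, the lower bowl stands upright within 40 mm of where it was; the tin and the two loose mugs stand as they stood (within 30 mm) (horizontal distance between wheel_mark and pointer below 0.014 m and horizontal distance between bowl_top and wheel_centre below 0.02 m and z of bowl_top in the frame of wheel_centre between -0.004 and 0.006 m and angle between each of bowl_top, bowl_low's own z axis and vertical below 0.08 rad and linear speed of bowl_top below 0.02 m/s and distance of bowl_low from where it was at the start of the episode below 0.04 m and distance of each of tin, mug_left, mug_right from where it was at the start of the episode below 0.03 m); the robot touches nothing.
It fails at once if the wheel itself is pushed or gripped by the robot (contact force between any of the fingers, the arm and wheel above 4 N).
It fails at once if the tin or a loose mug is shifted by 30 mm or tipped (distance of any of tin, mug_left, mug_right from where it was at the start of the episode above 0.03 m or angle between any of tin, mug_left, mug_right's own z axis and vertical above 0.3 rad).
It fails at once if the lower bowl is carried or knocked off its place (distance of bowl_low from where it was at the start of the episode above 0.06 m).
It also fails if it takes over 72 s, if anything falls off the work surface, if the arm or the gripper's body presses on something with over 40 N, if the wrist force passes 120 N, or if a joint passes its speed limit or range.

## Working session

There is one attempt and no reset: what is moved stays moved. The work goes in short steps, Python scripts to look and compute and a shell command to move; the robot and the scene stay as the last step left them, time stands still between calls to the robot, and variables do not carry over. Pictures are saved under pics/ and viewed, and the job is handed in when it is done.

```bash
ls; mkdir -p pics; python3 - <<'E'
from cell import ctrl
import cv2,numpy as np
print(ctrl.read_state())
for n in ["scene","side","wrist"]:
    d=ctrl.get_image(n)
    cv2.imwrite(f"pics/{n}0.png",d["image"][:,:,::-1])
    np.save(f"pics/{n}0.npy",d["z_map"])
    print(n,{k:v for k,v in d.items() if k not in("image","z_map")})
E
```

```text
pics
{'clock': 0.0, 'qpos': array([ 1.2292265 ,  0.62934085,  0.03844718,  1.51836508, -0.02697432,
        0.996322  , -0.01998957]), 'qd': array([ 0.00077105,  0.0012012 ,  0.00086962,  0.00106527,  0.00172758,
        0.00035605, -0.0012519 ]), 'tau': array([-1.04970186e-04, -5.63403261e+01,  1.22660704e+00, -1.93439323e+01,
        1.11363948e-02,  1.07405253e-02,  5.50593086e-05]), 'eef_pos': array([ 176.83272751, -624.82794757,  230.39356291]), 'tool_rot': array([-3.13967617e+00,  4.97519715e-05,  2.75790112e-01]), 'force': array([0.20345148, 0.83617487, 0.77775552]), 'torque': array([-0.00628632, -0.01296101, -0.05213632]), 'width': 85.85929289241002}
scene {'vertical_fov': 47.94849869202816, 'cx': 272.6566833709458, 'cy': 210.87700447125366, 'extrinsics': array([[-6.75408321e-01, -7.37441906e-01, -1.74230347e-03,
         3.73659476e+02],
       [-3.34569495e-01,  3.08529290e-01, -8.90434125e-01,
         2.75158486e+02],
       [ 6.57180990e-01, -6.00823695e-01, -4.55108816e-01,
         7.94922690e+02],
       [ 0.00000000e+00,  0.00000000e+00,  0.00000000e+00,
         1.0
[... 209 characters left out ...]
    [-7.33696819e-04,  6.48699224e-01, -7.61044532e-01,
         1.20978064e+02],
       [ 1.28496015e-02, -7.60975789e-01, -6.48653017e-01,
         1.08819186e+03],
       [ 0.00000000e+00,  0.00000000e+00,  0.00000000e+00,
         1.00000000e+00]])}
wrist {'vertical_fov': 65.70646984690485, 'cx': 281.1487146423021, 'cy': 215.53324172535125, 'hand_eye': array([[-1.29187384e-03, -9.50477132e-01, -3.10791814e-01,
         7.87702203e+01],
       [ 9.99998828e-01, -9.72604558e-04, -1.18225101e-03,
         4.07281562e-01],
       [ 8.21425011e-04, -3.10792977e-01,  9.50477275e-01,
        -1.43877358e+02],
       [ 0.00000000e+00,  0.00000000e+00,  0.00000000e+00,
         1.00000000e+00]])}
```

View pics/scene0.png

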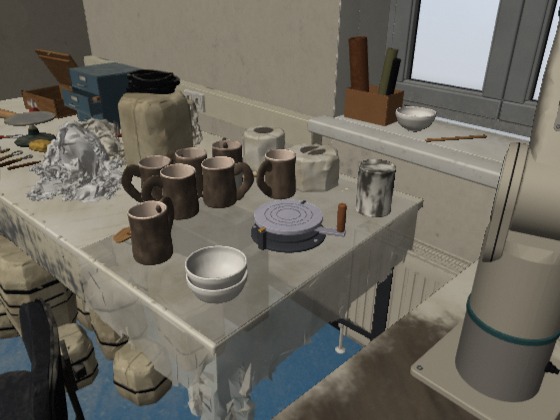

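View pics/side0.png

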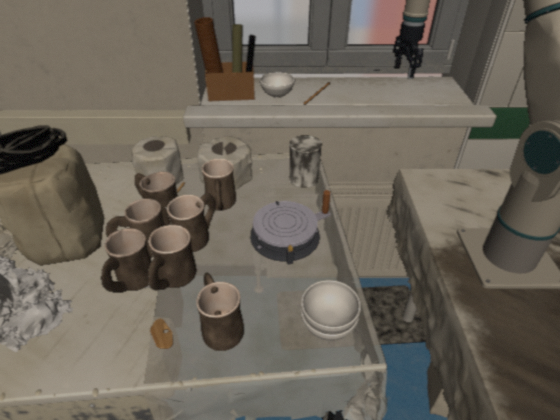

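View pics/wrist0.png

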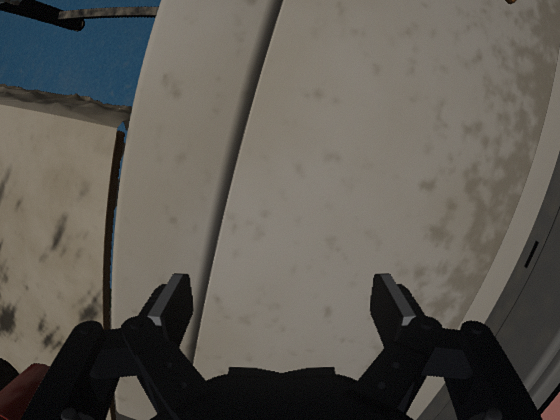

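```bash
cat > h.py <<'E'
import numpy as np,cv2
from cell import ctrl
def cap(n):
    return ctrl.get_image(n)
def foc(d): return 210/np.tan(np.radians(d["vertical_fov"])/2)
def zpt(d,u,v):
    z=d["z_map"][int(round(v)),int(round(u))]; f=foc(d)
    p=np.array([(u-d["cx"])/f*z,(v-d["cy"])/f*z,z]);E=d["extrinsics"]
    return E[:3,:3].T@(p-E[:3,3])
def cloud(d):
    f=foc(d);v,u=np.mgrid[0:420,0:560];z=d["z_map"]
    P=np.stack([(u-d["cx"])/f*z,(v-d["cy"])/f*z,z],-1);E=d["extrinsics"]
    return (P-E[:3,3])@E[:3,:3]
def plane(d,u,v,h):
    f=foc(d);E=d["extrinsics"];r=E[:3,:3].T@np.array([(u-d["cx"])/f,(v-d["cy"])/f,1.])
    c=-E[:3,:3].T@E[:3,3]; return c+r*(h-c[2])/r[2]
def proj(d,P):
    E=d["extrinsics"];p=E[:3,:3]@np.asarray(P,float)+E[:3,3];f=foc(d)
    return p[0]/p[2]*f+d["cx"],p[1]/p[2]*f+d["cy"]
def crop(d,u0,v0,u1,v1,name,s=5):
    im=d["image"][v0:v1,u0:u1,::-1]
    cv2.imwrite("pics/"+name,cv2.resize(im,None,fx=s,fy=s,interpolation=cv2.INTER_CUBIC))
E
python3 - <<'E'
from h import *
s=cap("side");c=cap("scene")
crop(s,230,160,380,270,"s1.png",5);crop(c,230,180,370,260,"c1.png",5)
for n,d,pts in [("side",s,[(286,222),(326,200),(330,300),(330,315),(305,160),(305,140),(219,300),(218,180)]),("scene",c,[(288,215),(341,215),(216,265),(375,180),(150,230)])]:
    for p in pts: print(n,p,zpt(d,*p).round(0))
E
```

```text
side (286, 222) [580. -77.  56.]
side (326, 200) [ 469. -140.   81.]
side (330, 300) [485. 173.  44.]
side (330, 315) [488. 207.  36.]
side (305, 160) [ 520. -308.  102.]
side (305, 140) [ 518. -370.  135.]
side (219, 300) [731. 194.  70.]
side (218, 180) [ 769. -178.  121.]
scene (288, 215) [577. -74.  55.]
scene (341, 215) [ 461. -141.   76.]
scene (216, 265) [527. 187.  46.]
scene (375, 180) [ 488. -308.  111.]
scene (150, 230) [686. 250.  90.]
```

```bash
python3 - <<'E'
from h import *
for n in("side","scene"):
    d=cap(n);P=cloud(d);ok=d["z_map"]>0
    im=d["image"].astype(int)
    # wheel top
    m=ok&(abs(P[...,2]-56)<5)&(im.max(-1)-im.min(-1)<45)
    nl,lab,st,ce=cv2.connectedComponentsWithStats(m.astype(np.uint8))
    for i in np.argsort(-st[1:,4])[:3]+1:
        q=P[lab==i];(cx,cy),r=cv2.minEnclosingCircle(q[:,:2].astype(np.float32));print(n,"z56",st[i],cx,cy,r)
    # white bowls rims
    m=ok&(P[...,2]>30)&(P[...,2]<100)&(im.min(-1)>120)
    nl,lab,st,ce=cv2.connectedComponentsWithStats(m.astype(np.uint8))
    for i in np.argsort(-st[1:,4])[:3]+1:
        q=P[lab==i];print(n,"white",st[i],q.min(0).round(),q.max(0).round())
        t=q[q[:,2]>79]
        if len(t)>10: print("  rim",cv2.minEnclosingCircle(t[:,:2].astype(np.float32)))
E
```

```text
side z56 [ 252  201   65   46 2275] 586.108642578125 -78.30614471435547 92.30013275146484
side z56 [168 127 358  13 888] 353.7853088378906 -549.867919921875 635.5659790039062
side z56 [305 290  49  33 321] 492.21783447265625 208.61502075195312 52.32151794433594
side white [ 305  280   53   51 1746] [435. 149.  31.] [547. 275.  89.]
  rim ((491.958740234375, 211.8992462158203), 63.874000549316406)
side white [ 14 295  36  36 577] [1114.  153.   30.] [1185.  245.   48.]
side white [254 203  54  42 535] [ 526. -159.   51.] [667.   8.  61.]
scene z56 [ 254  199   69   33 1793] 580.13818359375 -80.8177490234375 91.38861846923828
scene z56 [285 133 210  63 616] 669.1491088867188 -549.3409423828125 390.3786926269531
scene z56 [459 339  86  44 446] -2.5083866119384766 13.18494987487793 64.1830062866211
scene white [ 254  199   69   35 1672] [ 495. -172.   45.] [669.   8.  59.]
scene white [ 185  245   62   50 1669] [428. 151.  33.] [553. 275.  87.]
  rim ((490.8052673339844, 213.72998046875), 63.9449577331543)
scene white [414  47  75  20 775] [ 1243. -2598.    30.] [ 1807. -2515.   100.]
  rim ((1525.013916015625, -2556.441162109375), 280.2541198730469)
```

View pics/s1.png

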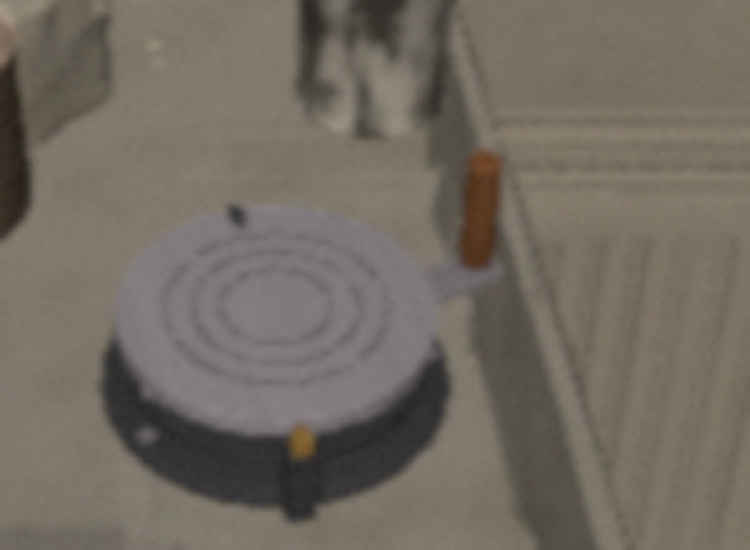

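View pics/c1.png

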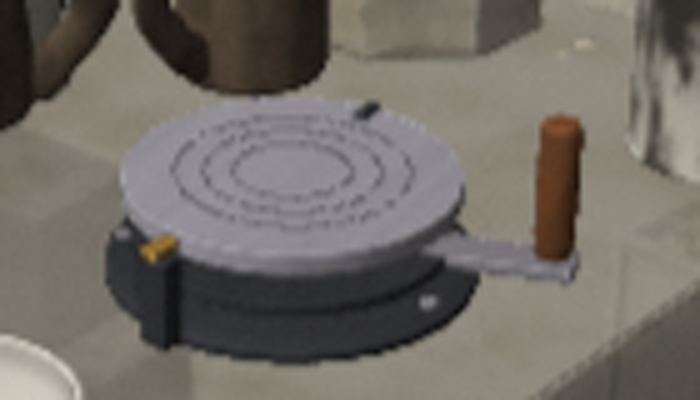

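```bash
python3 - <<'E'
from h import *
from scipy.spatial.transform import Rotation as R
s=cap("side");c=cap("scene")
for n,d,l in [("side",s,dict(mark=(277.4,202.8,59),ptr=(290.3,247,56),cen=(285,221,56),htop=(326.8,191.8,103))),("scene",c,dict(mark=(303.5,202,59),ptr=(264,229,56),cen=(288.6,214.4,56),htop=(342.4,204.4,103)))]:
    for k,(u,v,h) in l.items():print(n,k,plane(d,u,v,h).round(1))
    m=d["image"].astype(int); 
    P=cloud(d)
    hm=(m[...,0]-m[...,2]>50)&(abs(P[...,0]-465)<40)&(abs(P[...,1]+140)<50)
    print(" handle",hm.sum(),np.median(P[hm],0).round(1),P[hm].min(0).round(),P[hm].max(0).round())
    cen=np.array([583,-80]);w=(abs(P[...,2]-56)<3)&(np.hypot(P[...,0]-583,P[...,1]+80)<100)
    e,_=cv2.findContours(w.astype(np.uint8),cv2.RETR_EXTERNAL,cv2.CHAIN_APPROX_NONE)
    e=max(e,key=len)[:,0];q=np.array([plane(d,u,v,56)[:2] for u,v in e])
    (a,b),ax,an=cv2.fitEllipse(q.astype(np.float32));print(" wheel",a,b,ax)
    for nm,x0,y0,r in[("tin",510,-320,90),("mugR",760,-190,90),("mugL",690,230,100)]:
        k=(np.hypot(P[...,0]-x0,P[...,1]-y0)<r)&(P[...,2]>20)&(P[...,2]<150);print(nm,P[k].min(0).round(),P[k].max(0).round())
E
```

```text
side mark [ 603.6 -154.4   59. ]
side ptr [571.   17.9  56. ]
side cen [583.  -80.4  56. ]
side htop [ 467.8 -148.4  103. ]
 handle 88 [ 469.4 -141.4   81.1] [ 462. -156.   38.] [ 476. -136.  105.]
 wheel 584.7815551757812 -78.43539428710938 (171.80874633789062, 175.03466796875)
tin [ 469. -406.   20.] [ 568. -300.  138.]
mugR [ 732. -278.   20.] [ 823. -104.  131.]
mugL [678. 158.  20.] [769. 279. 129.]
scene mark [ 596.7 -150.7   59. ]
scene ptr [562.2  19.7  56. ]
scene cen [576.5 -76.1  56. ]
scene htop [ 461.8 -144.4  103. ]
 handle 119 [ 463.9 -141.3   78.5] [ 458. -155.   33.] [ 471. -137.  103.]
 wheel 580.3817749023438 -76.94346618652344 (170.7055206298828, 174.25753784179688)
tin [ 465. -404.   20.] [ 565. -299.  135.]
mugR [ 725. -278.   20.] [ 821. -103.  130.]
mugL [675. 153.  20.] [769. 279. 128.]
```

```bash
python3 -m jog '50 -47 0 0 0 -5 1; 100 -94 0 0 0 -10 1; 151 -142 0 0 0 -14.8 1; 201 -189 0 0 0 -14.8 1; 251 -236 10 0 0 -14.8 1; 302 -283 20 0 0 -14.8 1; 352 -330 40 0 0 -14.8 1; 395 -371 60 0 0 -14.8 1'
```

```text
clock: 1.45
eef_pos: [433.6, -199.8, 185.2]
tool_rot: [3.14, -0.001, 0.534]
force: [1.1, -0.6, -0.2]
width: 85.4
```

```bash
python3 -m jog '0 0 0 0 0 0 1; 0 0 0 0 0 0 1'; python3 - <<'E'
from h import *
st=ctrl.read_state();print(st["eef_pos"],st["tool_rot"],st["qpos"].round(2))
d=cap("wrist");cv2.imwrite("pics/w1.png",d["image"][:,:,::-1])
E
```

```text
clock: 1.7
eef_pos: [432.0, -201.6, 185.0]
tool_rot: [3.141, 0.0, 0.534]
force: [-0.7, -0.1, -0.2]
width: 85.4
[ 431.95741157 -201.5754464   185.04385394] [3.14119997e+00 4.94142964e-04 5.34467747e-01] [ 0.42  0.45 -0.06  2.04  0.05  0.65 -0.71]
```

View pics/w1.png

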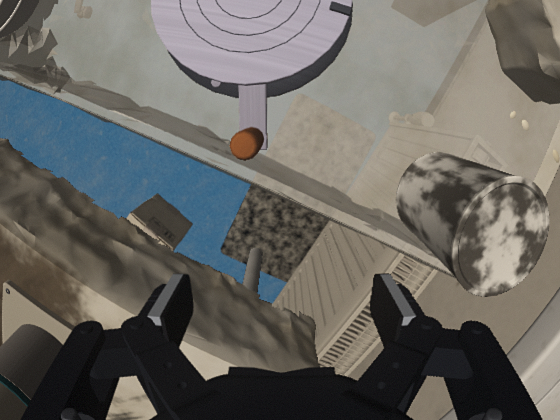

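```bash
cat >> h.py <<'E'
from scipy.spatial.transform import Rotation as R
def wray(d,st,u,v,h):
    f=foc(d);x=u-d["cx"];y=v-d["cy"];r=np.hypot(x,y);t=r/f
    k=np.array([x/r*np.sin(t),y/r*np.sin(t),np.cos(t)]) if r>0 else np.array([0,0,1.])
    H=d["hand_eye"];T=R.from_euler("xyz",st["tool_rot"]).as_matrix()
    c=T@H[:3,3]+st["eef_pos"];w=T@(H[:3,:3]@k);return c+w*(h-c[2])/w[2]
def totool(st,P):
    T=R.from_euler("xyz",st["tool_rot"]).as_matrix();return T.T@(np.asarray(P)-st["eef_pos"])
E
python3 - <<'E'
from h import *
st=ctrl.read_state();d=cap("wrist")
crop(d,140,0,370,180,"w2.png",3)
im=d["image"].astype(int);m=(im[...,0]-im[...,2]>70);m[250:]=0
ys,xs=np.nonzero(m);print(xs.mean(),ys.mean(),xs.min(),xs.max(),ys.min(),ys.max())
for uv in[(241,145),(246,143)]:
    p=wray(d,st,*uv,103);print(p,totool(st,p))
# mark outer end
print(wray(d,st,340,9,58))
E
```

```text
241.0997963340122 143.4704684317719 229 253 130 156
[ 466.16025831 -149.7019832   103.        ] [ 56.54657046 -28.01387269  82.16828298]
[ 469.11503971 -152.06748945  103.        ] [ 57.89166068 -24.47592425  82.17075015]
[ 603.07690676 -158.27289493   58.        ]
```

View pics/w2.png

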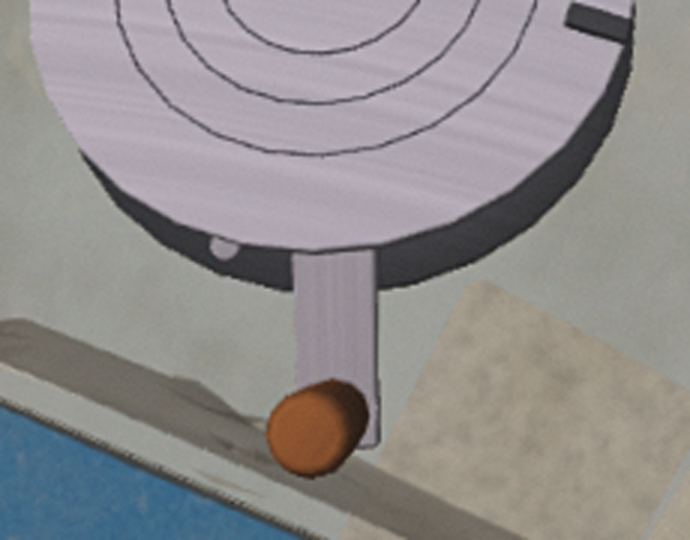

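```bash
python3 -m jog '28 -14 0 0 0 0 1; 56.5 -27 0 0 0 0 1; 56.5 -27 40 0 0 0 1; 56.5 -27 80 0 0 0 1;56.5 -27 119 0 0 0 1; 56.5 -27 119 0 0 0 1; 56.5 -27 119 0 0 0 1; 56.5 -27 119 0 0 0 -0.2'; python3 -m jog '0 0 0 0 0 0 -1;0 0 0 0 0 0 -1;0 0 0 0 0 0 -1;0 0 0 0 0 0 -1'
```

```text
clock: 2.8
eef_pos: [468.1, -150.0, 67.6]
tool_rot: [3.139, -0.002, 0.533]
force: [0.5, 0.1, 0.7]
width: 69.5
clock: 3.3
eef_pos: [467.3, -149.3, 66.6]
tool_rot: [3.141, -0.001, 0.534]
force: [-1.4, 0.6, 5.8]
width: 20.5
```

```bash
python3 -m jog '2.05 -23.4 0 0 0 10 -1; 8.1 -46.2 0 0 0 20 -1; 18.1 -67.5 0 0 0 30 -1; 31.6 -86.8 0 0 0 40 -1; 48.2 -103.4 0 0 0 50 -1; 67.5 -116.9 0 0 0 60 -1; 88.8 -126.9 0 0 0 70 -1; 88.8 -126.9 0 0 0 70 -1'; python3 - <<'E'
from h import *
st=ctrl.read_state();print(st["eef_pos"],st["tool_rot"],st["qpos"].round(2),st["force"],st["width"])
s=cap("side");c=cap("scene");crop(s,230,160,380,270,"s2.png",4);crop(c,230,180,370,260,"c2.png",4)
E
```

```text
clock: 4.3
eef_pos: [480.0, 6.2, 66.5]
tool_rot: [-3.141, -0.002, -0.687]
force: [-1.2, -0.7, 8.3]
width: 20.5
[479.99132492   6.22164184  66.54025746] [-3.14066634e+00 -1.67491341e-03 -6.87430496e-01] [-0.27  0.69  0.29  2.13 -0.51  0.39 -1.82] [-1.18069109 -0.65610017  8.29933503] 20.535707603887897
```

View pics/s2.png

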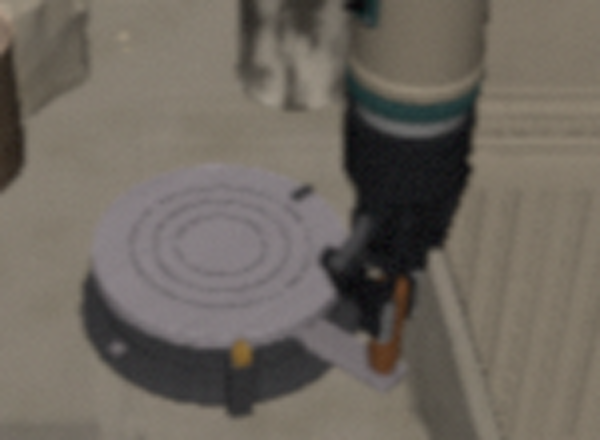

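View pics/c2.png

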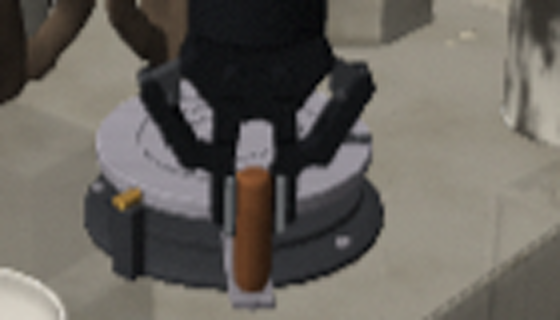

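```bash
python3 - <<'E'
from h import *
s=cap("side")
for n,(u,v) in dict(mk=(305.5,208)).items():
    p=plane(s,u,v,59);print(p,np.degrees(np.arctan2(p[1]+80.5,p[0]-582.5)))
E
```

```text
[ 525.21775952 -131.52230878   59.        ] -138.30797791491833
```

```bash
python3 -m jog '2.05 23.4 0 0 0 -10 -1; 8.1 46.2 0 0 0 -20 -1; 18.1 67.5 0 0 0 -30 -1; 31.6 86.8 0 0 0 -40 -1; 48.2 103.4 0 0 0 -50 -1; 67.5 116.9 0 0 0 -60 -1; 88.8 126.9 0 0 0 -70 -1; 111.6 132.9 0 0 0 -80 -1';python3 -m jog '2.05 23.4 0 0 0 -10 -1; 4.6 34.9 0 0 0 -15 -1; 4.6 34.9 0 0 0 -15 -1;4.6 34.9 0 0 0 -15 -1'; python3 - <<'E'
from h import *
st=ctrl.read_state();print(st["eef_pos"],st["tool_rot"],st["qpos"].round(2),st["force"],st["width"])
s=cap("side");c=cap("scene");crop(s,230,160,380,270,"s3.png",4);crop(c,230,180,370,260,"c3.png",4)
E
```

```text
clock: 5.45
eef_pos: [481.5, -169.1, 66.7]
tool_rot: [3.14, -0.001, 0.715]
force: [2.9, 2.9, -0.9]
width: 20.4
clock: 5.95
eef_pos: [507.3, -192.0, 66.6]
tool_rot: [3.14, -0.0, 0.97]
force: [0.3, 0.1, 5.3]
width: 20.6
[ 507.32205834 -192.0105813    66.62269044] [ 3.14032640e+00 -4.42553688e-04  9.70434317e-01] [ 0.42  0.72 -0.17  1.95  0.24  0.49 -0.52] [0.30985075 0.05524623 5.30806501] 20.63514076436413
```

View pics/s3.png

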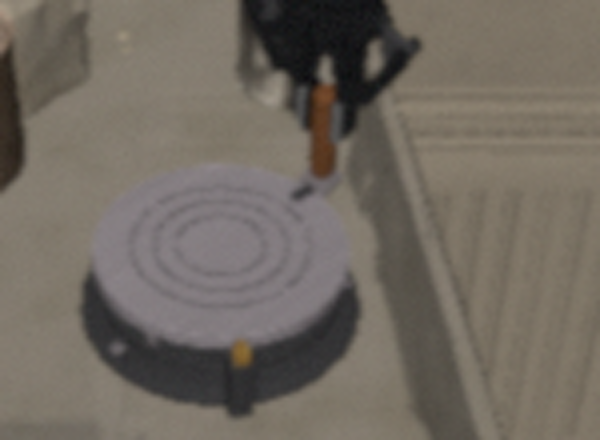

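```bash
python3 -m jog '2.05 -23.4 0 0 0 10 -1; 8.1 -46.2 0 0 0 20 -1; 18.1 -67.5 0 0 0 30 -1; 31.6 -86.8 0 0 0 40 -1; 48.2 -103.4 0 0 0 50 -1; 67.5 -116.9 0 0 0 60 -1; 88.8 -126.9 0 0 0 70 -1; 111.6 -132.9 0 0 0 80 -1';python3 -m jog '2.05 -23.4 0 0 0 10 -1; 4.6 -34.9 0 0 0 15 -1; 4.6 -34.9 0 0 0 15 -1;4.6 -34.9 0 0 0 15 -1'; python3 - <<'E'
from h import *
st=ctrl.read_state();print(st["eef_pos"],st["tool_rot"],st["qpos"].round(2),st["force"],st["width"])
s=cap("side");c=cap("scene");crop(s,230,160,380,270,"s4.png",5);crop(c,230,180,370,260,"c4.png",5)
E
```

```text
clock: 7.05
eef_pos: [460.5, -24.7, 66.6]
tool_rot: [3.141, -0.001, -0.432]
force: [0.3, -3.0, 1.9]
width: 20.3
clock: 7.55
eef_pos: [479.3, 5.4, 66.6]
tool_rot: [-3.141, -0.001, -0.688]
force: [0.2, -0.1, 4.9]
width: 20.4
[479.3058796   5.3696778  66.5767149] [-3.14075814e+00 -1.12843983e-03 -6.87558954e-01] [-0.27  0.69  0.29  2.13 -0.51  0.39 -1.82] [ 0.23457114 -0.09940718  4.93575361] 20.38055456372097
```

View pics/s4.png

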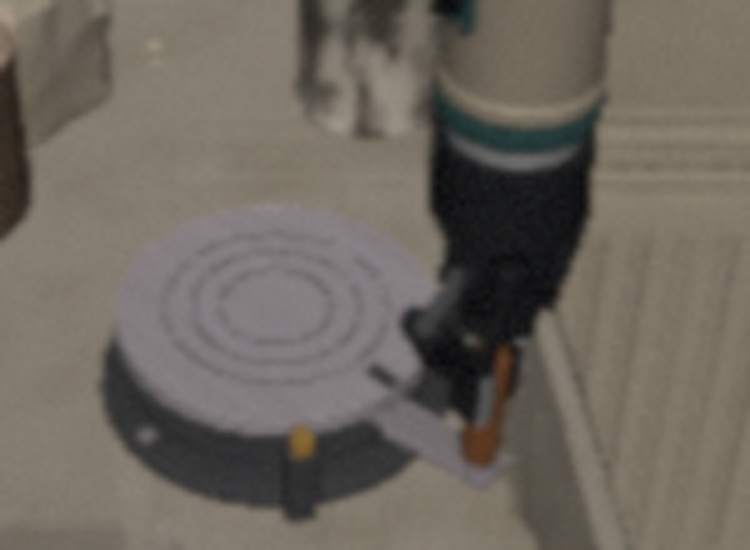

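View pics/c4.png

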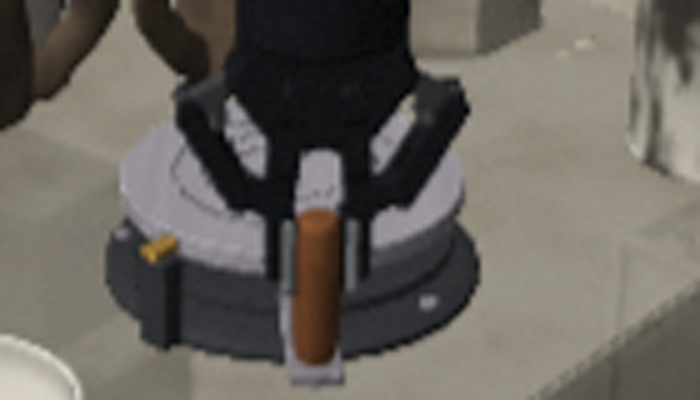

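```bash
python3 - <<'E'
from h import *
s=cap("side")
im=s["image"];crop(s,290,222,330,250,"s5.png",16)
for u,v in[(304.2,233.4),(308,236),(311,238.2),(285,221)]:
    p=plane(s,u,v,59 if u>290 else 56);print(p,np.degrees(np.arctan2(p[1]+80.5,p[0]-582.5)),np.hypot(p[1]+80.5,p[0]-582.5))
E
```

```text
[533.85932457 -28.71653962  59.        ] 133.20750697863755 71.04535224795953
[524.53297853 -18.99303397  59.        ] 133.30285600046898 84.51794158070452
[517.29465489 -10.86948076  59.        ] 133.1202862297095 95.39468664743734
[583.01475351 -80.38885853  56.        ] 12.183816536448596 0.5266152323840022
```

View pics/s5.png

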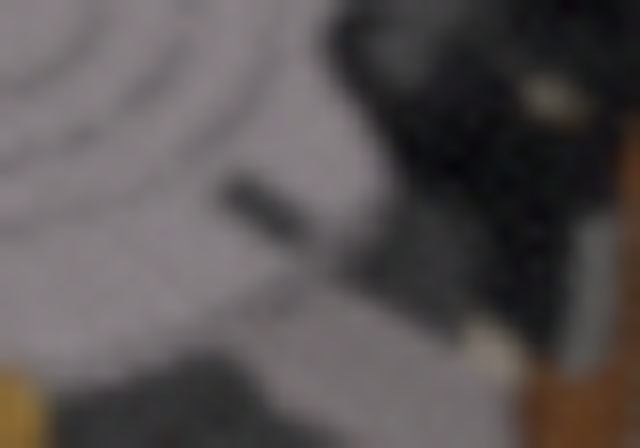

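```bash
python3 -m jog '2.05 23.4 0 0 0 -10 -1; 8.1 46.2 0 0 0 -20 -1; 18.1 67.5 0 0 0 -30 -1; 31.6 86.8 0 0 0 -40 -1; 48.2 103.4 0 0 0 -50 -1; 67.5 116.9 0 0 0 -60 -1;67.5 116.9 0 0 0 -60 -1';python3 -m jog '2.05 -23.4 0 0 0 10 -1; 8.1 -46.2 0 0 0 20 -1; 18.1 -67.5 0 0 0 30 -1;  31.6 -86.8 0 0 0 40 -1; 31.6 -86.8 0 0 0 40 -1; 31.6 -86.8 0 0 0 40 -1'; python3 - <<'E'
from h import *
st=ctrl.read_state();print(st["eef_pos"],st["tool_rot"],st["force"],st["width"])
s=cap("side");c=cap("scene");crop(s,270,225,320,265,"s6.png",14);crop(c,240,200,310,250,"c6.png",10)
E
```

```text
clock: 8.57
eef_pos: [457.3, -128.8, 66.5]
tool_rot: [3.141, -0.001, 0.358]
force: [-1.2, 1.9, 10.7]
width: 20.1
clock: 9.32
eef_pos: [456.4, -34.9, 66.5]
tool_rot: [-3.141, -0.002, -0.341]
force: [0.8, -0.8, 7.6]
width: 20.7
[456.38487267 -34.90509343  66.54880201] [-3.14139856e+00 -1.93876206e-03 -3.41269381e-01] [ 0.75690721 -0.78459424  7.5813915 ] 20.7416122379414
```

View pics/s6.png

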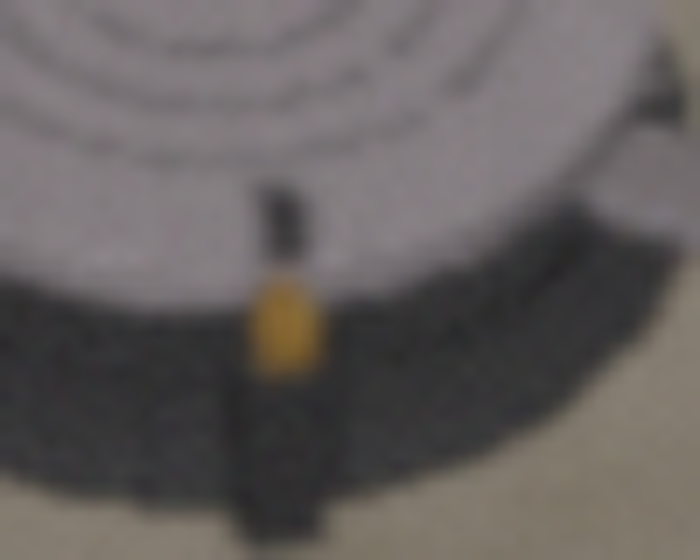

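View pics/c6.png

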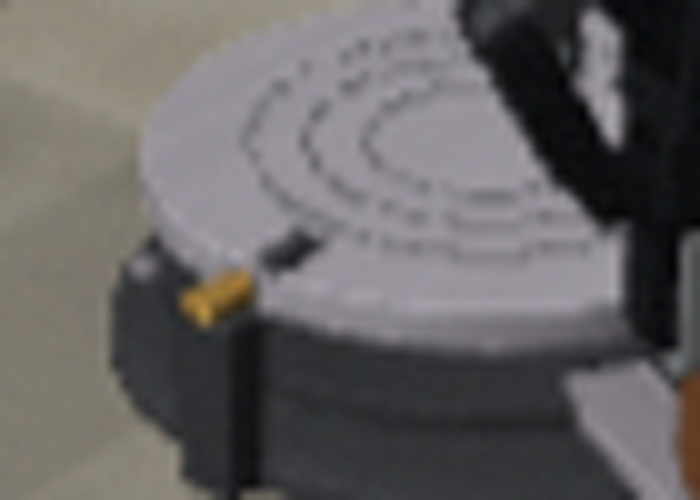

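```bash
python3 -m jog '0 -4.7 0 0 0 2 -1; 0 -4.7 0 0 0 2 -1; 0 -4.7 0 0 0 2 -1; 0 -4.7 0 0 0 2 -1; 0 3 0 0 0 -1 -1; 0 3 0 0 0 -1 -1;  0 3 0 0 0 -1 0.5;0 3 0 0 0 -1 0.5'; python3 -m jog '0 0 0 0 0 0 0.6; 0 0 0 0 0 0 0.6; 0 0 -40 0 0 0 0.6; 0 0 -90 0 0 0 0.6;  0 0 -130 0 0 0 1; 0 0 -130 0 0 0 1'; python3 - <<'E'
from h import *
st=ctrl.read_state();print(st["eef_pos"],st["tool_rot"],st["force"],st["width"])
s=cap("side");c=cap("scene");crop(s,270,225,320,265,"s7.png",14);crop(c,240,200,310,250,"c7.png",10)
P=cloud(s);
k=(np.hypot(P[...,0]-492.5,P[...,1]-211)<75)&(P[...,2]>25);q=P[k];r=np.hypot(q[:,0]-492.5,q[:,1]-211)
for z in range(27,93,4):
    m=abs(q[:,2]-z)<2
    if m.any():print(z,m.sum(),np.percentile(r[m],[5,50,95]).round(1))
E
```

```text
clock: 10.42
eef_pos: [454.2, -37.9, 65.7]
tool_rot: [3.141, 0.001, -0.322]
force: [-0.1, -0.4, -0.8]
width: 55.7
clock: 11.18
eef_pos: [456.8, -38.5, 198.5]
tool_rot: [-3.139, -0.006, -0.321]
force: [-0.1, 0.2, -0.7]
width: 85.8
[456.82696592 -38.46260925 198.48755011] [-3.13938861 -0.00596066 -0.32116086] [-0.10034268  0.2014005  -0.70012899] 85.8201957796353
27 8 [46.8 51.3 55.1]
31 20 [ 4.8 55.5 56.8]
35 275 [ 6.  18.  57.1]
39 312 [12.1 27.6 55.3]
43 217 [30.5 35.8 60.6]
47 233 [37.4 42.1 62.3]
51 179 [42.7 46.6 63.3]
55 208 [46.  49.8 63.5]
59 297 [49.  58.5 63.1]
63 148 [50.2 53.2 61. ]
67 131 [52.3 54.7 59.3]
71 130 [54.1 56.4 61.4]
75 134 [55.  57.9 62.8]
79 146 [56.6 59.1 63.3]
83 171 [56.6 60.  63.3]
87 255 [57.2 60.3 62.9]
91 12 [57.3 59.4 62.2]
```

View pics/s7.png

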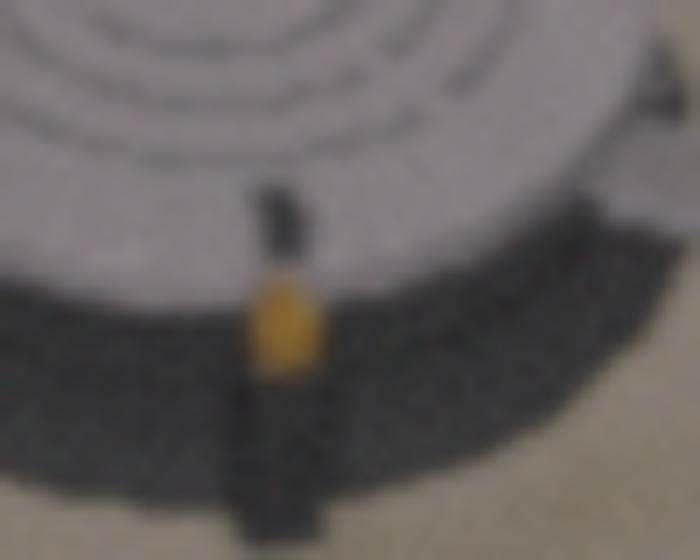

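View pics/c7.png

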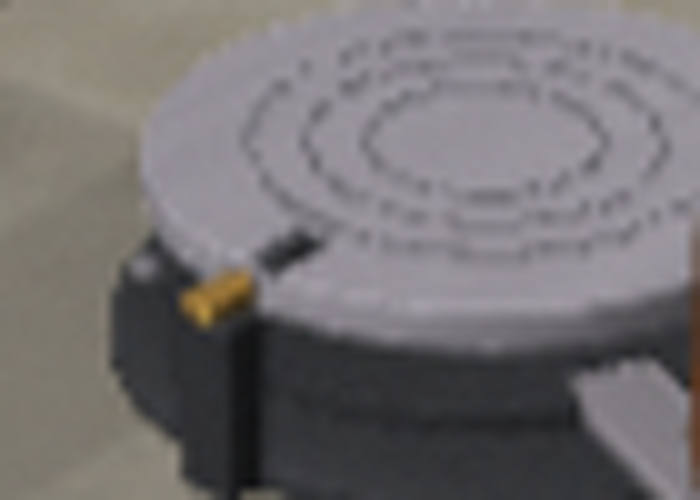

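```bash
python3 - <<'E'
from h import *
d=cap("wrist");cv2.imwrite("pics/w3.png",d["image"][:,:,::-1])
E
python3 -m jog '-19 -43 0 0 0 -5 1; -38 -87 0 0 0 -10 1; -57 -130 0 0 0 -15 1; -75.6 -173.5 0 0 0 -18.4 1;-75.6 -173.5 0 0 0 -18.4 1;-75.6 -173.5 0 0 0 -18.4 1'; python3 - <<'E'
from h import *
st=ctrl.read_state();print(st["eef_pos"],st["tool_rot"],st["qpos"].round(2))
d=cap("wrist");cv2.imwrite("pics/w4.png",d["image"][:,:,::-1])
E
```

```text
clock: 12.08
eef_pos: [437.1, 149.3, 194.8]
tool_rot: [3.14, 0.002, -0.001]
force: [0.6, -0.5, -0.1]
width: 85.3
[437.12022115 149.28131545 194.79818013] [ 3.14001661e+00  2.41675371e-03 -5.02642145e-04] [-0.58  0.43  0.26  2.07 -0.17  0.67 -1.77]
```

View pics/w3.png

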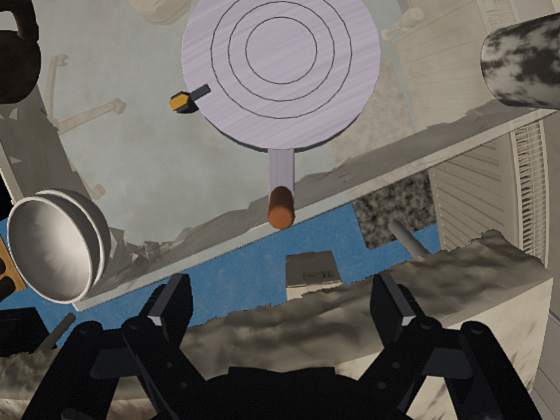

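View pics/w4.png

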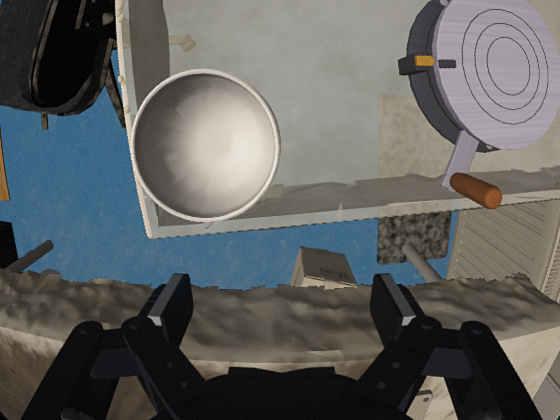

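```bash
python3 - <<'E'
from h import *
st=ctrl.read_state();d=cap("wrist");im=d["image"].astype(int)
# rim pixels from depth-based cloud
m=((im.min(-1)>115)&(im.max(-1)-im.min(-1)<30)).astype(np.uint8);m[:,300:]=0;m[240:]=0
cs,_=cv2.findContours(m,cv2.RETR_EXTERNAL,cv2.CHAIN_APPROX_NONE);c=max(cs,key=cv2.contourArea);h=cv2.convexHull(c)[:,0]
print(cv2.boundingRect(c))
q=np.array([wray(d,st,u,v,86) for u,v in h])[:,:2]
A=np.c_[2*q,np.ones(len(q))];x,*_=np.linalg.lstsq(A,(q**2).sum(1),rcond=None)
print("bowl",x[:2],np.sqrt(x[2]+x[0]**2+x[1]**2),np.abs(np.hypot(*(q-x[:2]).T)-62.5).max())
for n,uv,z in[("mark out",(441,64),59),("ptr tip",(433,62),57),("cen",(513,65),56)]:print(n,wray(d,st,*uv,z))
E
```

```text
(117, 0, 183, 239)
bowl [511.970552  194.4961099] 106.87951339355965 58.51720847724211
mark out [569.20949573   2.23034588  59.        ]
ptr tip [570.30970571   9.68117845  57.        ]
cen [584.20352525 -88.61289331  56.        ]
```

```bash
python3 - <<'E'
from h import *
st=ctrl.read_state();d=cap("wrist");im=d["image"].astype(int)
f=foc(d);v,u=np.mgrid[0:240,100:300];x=u-d["cx"];y=v-d["cy"];r=np.hypot(x,y)+1e-9;t=r/f
K=np.stack([x/r*np.sin(t),y/r*np.sin(t),np.cos(t)],-1);K*=(d["z_map"][0:240,100:300]/K[...,2])[...,None]
H=d["hand_eye"];T=R.from_euler("xyz",st["tool_rot"]).as_matrix()
P=(K@H[:3,:3].T+H[:3,3])@T.T+st["eef_pos"]
k=(abs(P[...,2]-86)<6)&(np.hypot(P[...,0]-493,P[...,1]-211)<80)
print(k.sum(),np.percentile(P[k][:,2],[5,50,95]))
q=P[k][:,:2];q=q[cv2.convexHull(q.astype(np.float32),returnPoints=False)[:,0]]
A=np.c_[2*q,np.ones(len(q))];s,*_=np.linalg.lstsq(A,(q**2).sum(1),rcond=None)
print("bowl depth fit",s[:2],np.sqrt(s[2]+s[0]**2+s[1]**2),np.ptp(np.hypot(*(q-s[:2]).T)))
hu=cv2.convexHull(np.argwhere(k)[:,::-1].astype(np.int32))[:,0]+[100,0]
q=np.array([wray(d,st,a,b,87) for a,b in hu])[:,:2]
A=np.c_[2*q,np.ones(len(q))];s,*_=np.linalg.lstsq(A,(q**2).sum(1),rcond=None)
print("ray fit",s[:2],np.sqrt(s[2]+s[0]**2+s[1]**2),np.ptp(np.hypot(*(q-s[:2]).T)))
E
```

```text
3075 [81.30167886 87.35125431 88.90064157]
bowl depth fit [490.31871153 211.8254837 ] 62.43749560228381 1.2454279622806013
ray fit [490.31480192 211.63505408] 62.37892589958513 1.1127028394810807
```

```bash
python3 -m jog '27 -3 20 0 0 0 1; 53.4 -5.7 40 0 0 0 1; 53.4 -5.7 80 0 0 0 1; 53.4 -5.7 110 0 0 0 1; 53.4 -5.7 124 0 0 0 1; 53.4 -5.7 124 0 0 0 1; 53.4 -5.7 124 0 0 0 1'; python3 - <<'E'
from h import *
d=cap("wrist");cv2.imwrite("pics/w5.png",d["image"][:,:,::-1])
E
```

```text
clock: 13.1
eef_pos: [492.2, 155.8, 72.9]
tool_rot: [-3.141, -0.002, -0.0]
force: [-0.5, -0.4, 0.3]
width: 85.3
```

View pics/w5.png

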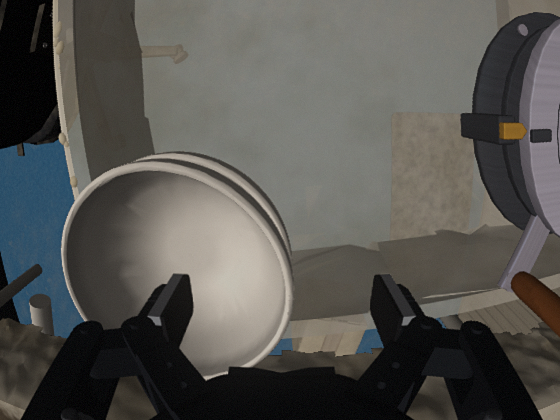

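```bash
python3 -m jog '0 0 2 0 0 0 0; 0 0 2 0 0 0 -0.6; 0 0 2 0 0 0 -1; 0 0 2 0 0 0 -1; 0 0 2 0 0 0 -1; 0 0 2 0 0 0 -1; 0 0 2 0 0 0 -1'; python3 -m jog '0 0 -4 0 0 0 -1; 0 0 -12 0 0 0 -1; 0 0 -25 0 0 0 -1;0 0 -25 0 0 0 -1';python3 - <<'E'
from h import *
s=cap("side");crop(s,280,260,390,350,"s8.png",6)
E
```

```text
clock: 14.02
eef_pos: [491.7, 157.2, 71.5]
tool_rot: [-3.139, -0.001, 0.001]
force: [-2.6, 1.6, 13.6]
width: 10.9
clock: 14.52
eef_pos: [491.6, 155.0, 95.7]
tool_rot: [3.141, -0.001, -0.0]
force: [-0.1, -1.7, 1.5]
width: 6.4
```

View pics/s8.png

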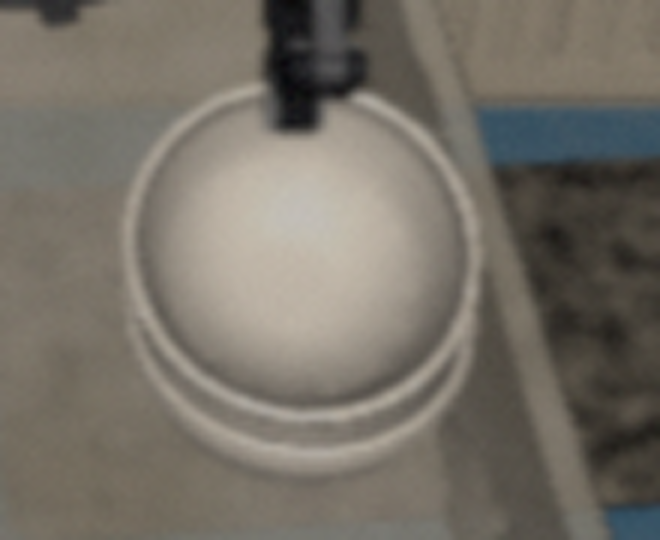

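```bash
python3 - <<'E'
from h import *
for n in("side","scene"):
    d=cap(n);P=cloud(d);im=d["image"].astype(int)
    k=(np.hypot(P[...,0]-490.5,P[...,1]-211.5)<70)&(P[...,2]>80)&(im.min(-1)>110)
    q=P[k]
    for lo,hi in((150,170),(170,190),(200,225),(240,260),(260,290)):
        m=(q[:,1]>lo)&(q[:,1]<hi)
        if m.any():print(n,lo,m.sum(),np.percentile(q[m][:,2],[50,95,100]).round(1))
E
```

```text
side 150 257 [ 92.6 108.2 111.3]
side 170 110 [ 98.6 304.3 519.2]
side 200 49 [89.2 94.6 95.5]
side 240 11 [80.9 82.8 82.9]
scene 150 229 [ 95.  405.2 405.8]
scene 170 344 [501.3 563.9 567.1]
scene 200 67 [ 89.2 464.5 477.4]
scene 240 1 [80.4 80.4 80.4]
```

```bash
python3 -m jog '0 0 12 0 0 0 -1; 0 0 22 0 0 0 -1; 0 0 25 0 0 0 -1; 0 0 25 0 0 0 -1; 0 0 25 0 0 0 -0.5;  0 0 25 0 0 0 0; 0 0 25 0 0 0 0.2; 0 0 25 0 0 0 0.2'; python3 - <<'E'
from h import *
st=ctrl.read_state();print(st["eef_pos"],st["tool_rot"],st["width"])
for n in("side",):
    d=cap(n);P=cloud(d);im=d["image"].astype(int);crop(d,280,260,390,350,"s9.png",6)
    k=(np.hypot(P[...,0]-490.5,P[...,1]-211.5)<70)&(P[...,2]>80)&(im.min(-1)>110)&(P[...,2]<120)
    q=P[k]
    for lo,hi in((150,170),(170,190),(200,225),(240,260),(260,290)):
        m=(q[:,1]>lo)&(q[:,1]<hi)
        if m.any():print(n,lo,m.sum(),np.percentile(q[m][:,2],[50,95,100]).round(1))
    print(q.min(0),q.max(0))
d=cap("wrist");cv2.imwrite("pics/w6.png",d["image"][:,:,::-1])
E
```

```text
clock: 15.68
eef_pos: [490.9, 155.7, 69.3]
tool_rot: [3.141, 0.001, 0.0]
force: [-1.0, 0.1, 0.0]
width: 51.4
[490.86915704 155.74233409  69.3361591 ] [3.14112165e+00 1.15429165e-03 1.50934878e-04] 51.391022076909124
side 150 75 [85.3 87.9 88.7]
side 170 64 [85.8 91.9 96.3]
side 200 35 [86.8 89.2 89.5]
side 240 55 [85.9 88.7 89.1]
side 260 126 [85.2 87.5 89. ]
[431.5091096  151.61787839  80.06949561] [555.65376086 275.76717848 119.43431499]
```

View pics/s9.png

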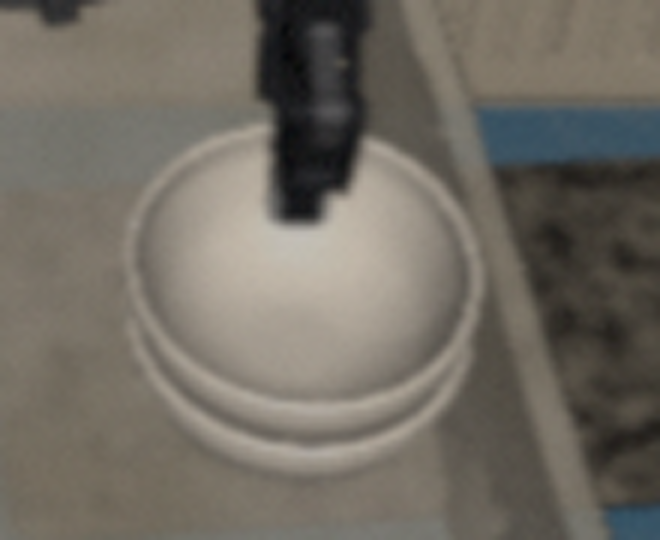

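View pics/w6.png

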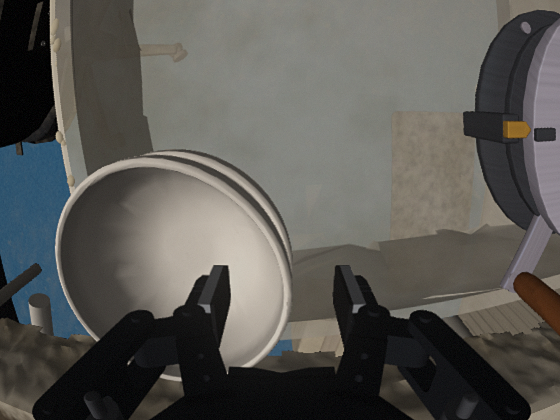

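```bash
python3 -m jog '0 -1.5 -4 5 0 0 -0.2; 0 -1.5 -4 10 0 0 -0.4; 0 -1.5 -4 15 0 0 -0.4; 0 -1.5 -1 15 0 0 -0.5; 0 -1.5 2 15 0 0 -0.6;  0 -1.5 2 15 0 0 -0.8; 0 -1.5 2 15 0 0 -1; 0 -1.5 2 15 0 0 -1';  python3 -m jog '0 0 0 0 0 0 -1; 0 0 0 0 0 0 -1;0 0 0 0 0 0 -1'; python3 - <<'E'
from h import *
d=cap("wrist");cv2.imwrite("pics/w7.png",d["image"][:,:,::-1])
E
```

```text
clock: 16.77
eef_pos: [490.7, 159.6, 68.4]
tool_rot: [-2.88, -0.0, 0.004]
force: [-1.1, 0.2, 4.8]
width: 8.7
clock: 17.15
eef_pos: [491.0, 158.5, 68.1]
tool_rot: [-2.879, 0.0, 0.002]
force: [-1.1, 2.9, 3.6]
width: 8.8
```

View pics/w7.png

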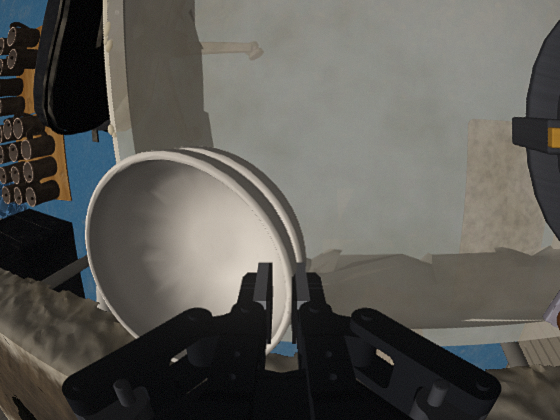

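```bash
python3 -m jog '0 -1 -4 0 0 0 -1; 0 -2.1 -7.7 0 0 0 -1; 0 -3.9 -14.5 0 0 0 -1; 0 -6.5 -24 0 0 0 -1;0 -6.5 -24 0 0 0 -1;0 -6.5 -24 0 0 0 -1';python3 - <<'E'
from h import *
for n in("side",):
    d=cap(n);P=cloud(d);im=d["image"].astype(int);crop(d,280,250,390,350,"s10.png",6)
    k=(np.hypot(P[...,0]-490.5,P[...,1]-211.5)<70)&(P[...,2]>70)&(im.min(-1)>110)&(P[...,2]<130)
    q=P[k]
    for lo,hi in((150,170),(170,190),(200,225),(240,260),(260,290)):
        m=(q[:,1]>lo)&(q[:,1]<hi)
        if m.any():print(n,lo,m.sum(),np.percentile(q[m][:,2],[50,95,100]).round(1))
E
```

```text
clock: 17.95
eef_pos: [491.4, 157.2, 92.9]
tool_rot: [-2.88, -0.0, -0.0]
force: [-1.1, 0.8, -2.6]
width: 7.9
side 150 507 [ 90.8 109.4 121.7]
side 170 268 [ 83.8 108.7 114. ]
side 200 74 [103.8 107.3 107.7]
side 240 61 [102.1 104.5 107.1]
side 260 150 [ 99.5 103.2 104.6]
```

View pics/s10.png

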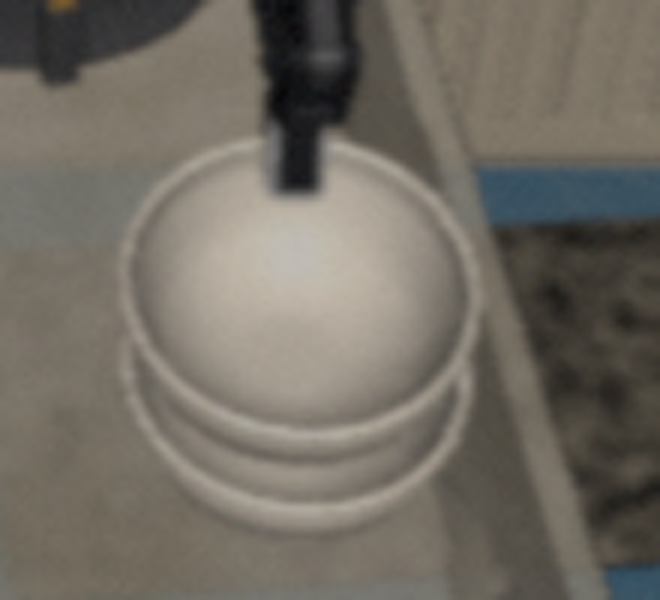

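```bash
python3 -m jog '0 -6 -22 0 0 0 -1; 0 -11.6 -43.5 0 0 0 -1;0 -11.6 -43.5 0 0 0 -1';python3 - <<'E'
from h import *
q=np.array([(467.3,-149.3),(479.3,5.4),(507.3,-192),(456.4,-34.9),(457.3,-128.8)])
A=np.c_[2*q,np.ones(5)];s,*_=np.linalg.lstsq(A,(q**2).sum(1),rcond=None);print(s[:2],np.sqrt(s[2]+s[0]**2+s[1]**2))
d=cap("wrist")
st=dict(eef_pos=np.array([456.827,-38.463,198.488]),tool_rot=np.array([-3.13938861,-0.00596066,-0.32116086]))
im=cv2.imread("pics/w3.png")[...,::-1].astype(int)
m=((im[...,2]-im[...,1]>8)&(im.min(-1)>120)).astype(np.uint8);m[170:]=0
cs,_=cv2.findContours(cv2.morphologyEx(m,cv2.MORPH_OPEN,np.ones((9,9))),cv2.RETR_EXTERNAL,cv2.CHAIN_APPROX_NONE);c=max(cs,key=cv2.contourArea)[:,0]
print(c.min(0),c.max(0))
q=np.array([wray(d,st,u,v,56) for u,v in c if v>3 and v<135])[:,:2]
A=np.c_[2*q,np.ones(len(q))];s,*_=np.linalg.lstsq(A,(q**2).sum(1),rcond=None);print("wrist wheel",s[:2],np.sqrt(s[2]+s[0]**2+s[1]**2))
print(wray(d,st,281,50,56),wray(d,st,187,98,57),wray(d,st,194,95,59))
E
```

```text
clock: 18.38
eef_pos: [492.3, 157.5, 138.8]
tool_rot: [-2.88, -0.003, 0.0]
force: [-0.7, 0.2, -2.7]
width: 7.8
[583.38030534 -80.53126647] 134.95664814217133
[275  58] [287  73]
wrist wheel [572.23131361 -76.91619037] 6.707468694841738
[585.92616817 -81.12961983  56.        ] [574.17668416  10.59221879  57.        ] [573.95583418   3.18171877  59.        ]
```

```bash
python3 - <<'E'
from h import *
st=ctrl.read_state();print(st["eef_pos"])
for n in("side","scene"):
    d=cap(n);P=cloud(d);im=d["image"].astype(int)
    k=(np.hypot(P[...,0]-490.5,P[...,1]-213)<75)&(P[...,2]>138)&(im.min(-1)>110)&(P[...,2]<165)&(im.max(-1)-im.min(-1)<40)
    k=cv2.morphologyEx(k.astype(np.uint8),cv2.MORPH_OPEN,np.ones((2,2)))>0
    q=P[k];print(n,k.sum(),q.min(0).round(1),q.max(0).round(1))
    A=np.c_[q[:,:2],np.ones(len(q))]
    # top envelope per y
    for lo in range(150,280,20):
        m=(q[:,1]>lo)&(q[:,1]<lo+20)
        if m.any():print(lo,m.sum(),np.percentile(q[m][:,2],90).round(1))
    # low bowl
    k=(np.hypot(P[...,0]-490.5,P[...,1]-213)<85)&(abs(P[...,2]-60)<5)&(im.min(-1)>110)
    q=P[k];print(" low",k.sum(),q.min(0).round(1),q.max(0).round(1))
crop(cap("side"),280,220,390,350,"s11.png",5)
E
```

```text
[491.49495758 157.31752606 137.8449794 ]
side 450 [ 200.8 -552.  -744.5] [603.9 755.9 802.7]
150 194 153.1
170 77 151.7
190 34 149.7
210 22 147.8
230 32 145.1
250 58 141.0
270 6 138.5
 low 216 [430.9 183.8  55.1] [555.1 273.8  62.7]
scene 286 [-178.   -13.5   -0.6] [676.2 668.3 607.4]
150 104 152.3
170 67 148.7
190 42 146.5
210 37 144.2
230 28 140.6
 low 231 [429.7 150.   55. ] [552.  273.7  61. ]
```

View pics/s11.png

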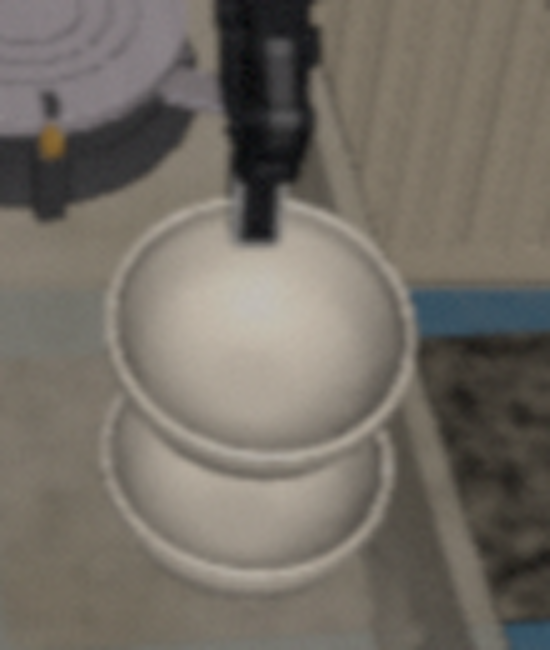

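```bash
python3 -m jog '7 20 -5.4 0 0 0 -1; 19 59 -15.8 1 0 0 -1; 34 106 -28.4 2 0 0 -1; 50 154 -41.2 3.5 0 0 -1; 65 201 -53.8 5 0 0 -1; 80 247 -66.1 6 0 0 -1; 89 274 -73.4 7 0 0 -1; 91.9 283.8 -76 7 0 0 -1'; python3 -m jog '0 0 0 0 0 0 -1;0 0 0 0 0 0 -1';python3 - <<'E'
from h import *
st=ctrl.read_state();print(st["eef_pos"],st["tool_rot"],st["qpos"].round(2))
X,Y=st["eef_pos"][0],st["eef_pos"][1]+56
for n in("side","scene"):
    d=cap(n);P=cloud(d);im=d["image"].astype(int)
    k=(np.hypot(P[...,0]-X,P[...,1]-Y)<75)&(P[...,2]>125)&(im.min(-1)>110)&(P[...,2]<170)&(im.max(-1)-im.min(-1)<40)
    q=P[k]
    for lo in range(int(Y)-70,int(Y)+70,20):
        m=(q[:,1]>lo)&(q[:,1]<lo+20)
        if m.any():print(lo,m.sum(),np.percentile(q[m][:,2],90).round(1))
    if n=="side":crop(d,230,130,360,270,"s12.png",4)
    else: crop(d,220,120,370,260,"c12.png",4)
E
```

```text
clock: 19.58
eef_pos: [582.9, -139.5, 136.1]
tool_rot: [-2.759, 0.002, -0.004]
force: [-0.1, 1.0, -2.3]
width: 8.0
clock: 19.82
eef_pos: [582.7, -133.7, 137.8]
tool_rot: [-2.756, 0.001, 0.003]
force: [-0.2, -0.5, -2.4]
width: 7.8
[ 582.74870382 -133.68392572  137.84826222] [-2.75570788e+00  8.24018879e-04  3.04518125e-03] [ 0.48  0.76 -0.17  1.64 -0.31  0.91 -1.  ]
-147 224 152.9
-127 169 152.7
-107 45 155.0
-87 20 154.4
-67 22 154.2
-47 63 153.7
-27 95 153.0
-147 162 151.9
-127 140 152.0
-107 70 152.9
-87 27 153.7
-67 23 153.4
-47 74 152.2
-27 105 151.3
```

View pics/s12.png

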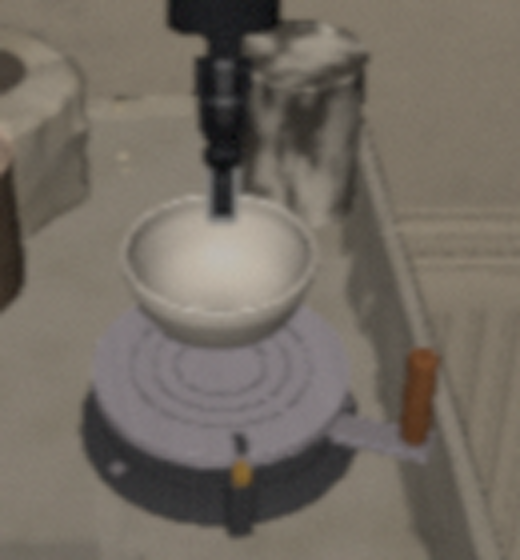

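View pics/c12.png

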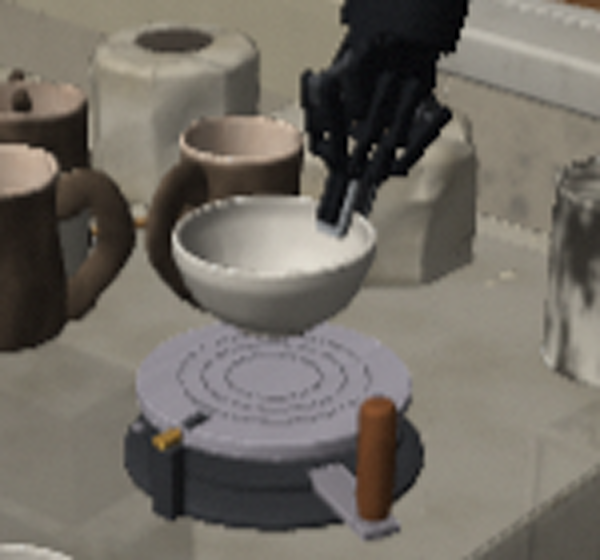

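```bash
cat > rim.py <<'E'
from h import *
import sys
zt=float(sys.argv[1]);X=583;Y=-80
for n in("side","scene"):
    d=cap(n);P=cloud(d);im=d["image"].astype(int)
    k=(np.hypot(P[...,0]-X,P[...,1]-Y)<82)&(abs(P[...,2]-zt)<4)&(im.min(-1)>95)&(im.max(-1)-im.min(-1)<40)
    nl,lab,s,_=cv2.connectedComponentsWithStats(k.astype(np.uint8),connectivity=8);i=1+np.argmax(s[1:,4])
    q=P[k][:,:2];q=q[cv2.convexHull(q.astype(np.float32),returnPoints=False)[:,0]]
    A=np.c_[2*q,np.ones(len(q))];s,*_=np.linalg.lstsq(A,(q**2).sum(1),rcond=None)
    print(n,s[:2].round(1),np.sqrt(s[2]+s[0]**2+s[1]**2).round(1),np.ptp(np.hypot(*(q-s[:2]).T)).round(1))
E
python3 rim.py 153
```

```text
side [587.3 -81.1] 62.5 3.3
scene [584.2 -80.4] 62.4 4.4
```

```bash
python3 -m jog '-1 2 6.5 0 0 0 -1; -2 5 16 0 0 0 -1; -3 8 26 0 0 0 -1; -3 9.6 31.7 0 0 0 -1; -3 9.6 31.7 0 0 0 -1;-3 9.6 31.7 0 0 0 -1'; python3 -m jog '0 0.4 0.9 0 0 0 -1;0 0.8 1.9 0 0 0 -1;0 1.1 2.8 0 0 0 -1;0 1.1 2.8 0 0 0 -1'; python3 rim.py 117
```

```text
clock: 20.78
eef_pos: [580.5, -133.6, 105.0]
tool_rot: [-2.758, -0.001, -0.0]
force: [0.1, 0.4, -2.3]
width: 7.9
clock: 21.28
eef_pos: [580.2, -133.5, 101.7]
tool_rot: [-2.758, 0.0, -0.0]
force: [0.2, 0.4, -2.6]
width: 7.8
side [584.7 -80.2] 62.5 5.3
scene [581.6 -79.5] 62.2 4.7
```

```bash
python3 -m jog '0 0.2 0.5 0 0 0 -1;0 0.4 0.9 0 0 0 -1;0 0.4 0.9 0 0 0 -1'; python3 -m jog '0 0.2 0.5 0 0 0 -1;0 0.4 0.9 0 0 0 -1;0 0.4 0.9 0 0 0 -1'
```

```text
clock: 21.75
eef_pos: [580.2, -133.5, 100.8]
tool_rot: [-2.758, 0.0, -0.0]
force: [-0.9, 0.1, -2.7]
width: 7.7
clock: 22.12
eef_pos: [580.2, -133.6, 99.8]
tool_rot: [-2.758, 0.0, 0.0]
force: [-0.6, 0.3, -2.1]
width: 7.7
```

```bash
python3 -m jog '0 0.2 0.5 0 0 0 -1;0 0.4 0.9 0 0 0 -1;0 0.4 0.9 0 0 0 -1'; python3 -m jog '0 0.2 0.5 0 0 0 -1;0 0.4 0.9 0 0 0 -1;0 0.4 0.9 0 0 0 -1'; python3 - <<'E'
from h import *
crop(cap("side"),230,130,360,270,"s13.png",4);crop(cap("scene"),220,120,370,260,"c13.png",4)
E
```

```text
clock: 22.5
eef_pos: [580.3, -133.8, 99.1]
tool_rot: [-2.758, -0.0, -0.0]
force: [-1.0, -2.1, 0.3]
width: 7.8
clock: 22.88
eef_pos: [580.4, -134.4, 98.6]
tool_rot: [-2.758, -0.001, -0.0]
force: [-2.3, -3.5, 5.3]
width: 7.7
```

View pics/c13.png

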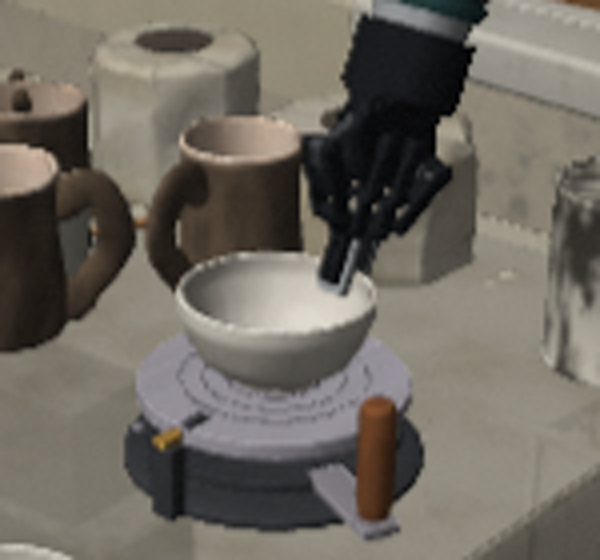

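```bash
python3 -m jog '0 0 0 0 0 0 -0.7;0 0 0 0 0 0 -0.4;0 0 0 0 0 0 -0.2;0 0 0 0 0 0 -0.2; 0 -3.8 -9.3 0 0 0 -0.2; 0 -11.3 -27.8 0 0 0 -0.2; 0 -26 -65 0 0 0 -0.2; 0 -45 -111 0 0 0 -0.2'; python3 -m jog '0 40 -30 0 0 0 0;0 80 -60 0 0 0 0; 0 80 -60 0 0 0 0';python3 rim.py 116; python3 - <<'E'
from h import *
d=cap("side");crop(d,230,160,360,290,"s14.png",4);cv2.imwrite("pics/sfull.png",d["image"][...,::-1]);c=cap("scene");crop(c,220,120,370,260,"c14.png",4)
for n,d in(("side",d),("scene",c)):
    P=cloud(d)
    for nm,x0,y0,r in[("tin",510,-320,90),("mugR",760,-190,90),("mugL",690,230,100),("low",491,212,75)]:
        k=(np.hypot(P[...,0]-x0,P[...,1]-y0)<r)&(P[...,2]>20)&(P[...,2]<150);print(nm,P[k].min(0).round(),P[k].max(0).round())
    q=P[(np.hypot(P[...,0]-583,P[...,1]+80)<66)&(P[...,2]>108)&(P[...,2]<125)]
    for lo in range(-150,-10,20):
        m=(q[:,1]>lo)&(q[:,1]<lo+20);m.any() and print(lo,np.percentile(q[m][:,2],90).round(1),end=' ')
E
```

```text
clock: 23.98
eef_pos: [579.9, -133.4, 219.7]
tool_rot: [-2.758, 0.0, -0.0]
force: [0.6, -1.4, -0.0]
width: 34.4
clock: 24.35
eef_pos: [580.0, -236.4, 245.4]
tool_rot: [-2.764, -0.003, -0.007]
force: [-0.6, -0.2, -0.4]
width: 42.7
side [584.8 -80.9] 62.3 4.1
scene [581.5 -79.6] 62.5 4.0
tin [ 470. -406.   20.] [ 568. -299.  137.]
mugR [ 731. -278.   21.] [ 823. -105.  132.]
mugL [678. 157.  20.] [769. 279. 129.]
low [432. 149.  20.] [555. 274.  64.]
-150 115.9 -130 116.6 -110 116.8 -90 116.1 -70 116.7 -50 116.1 -30 115.4 tin [ 465. -405.   20.] [ 570. -299.  135.]
mugR [ 728. -278.   27.] [ 821. -103.  131.]
mugL [675. 153.  20.] [769. 279. 127.]
low [429. 150.  20.] [556. 274.  61.]
-150 115.1 -130 114.7 -110 115.3 -90 115.1 -70 114.5 -50 114.5 -30 114.5
```

View pics/s14.png

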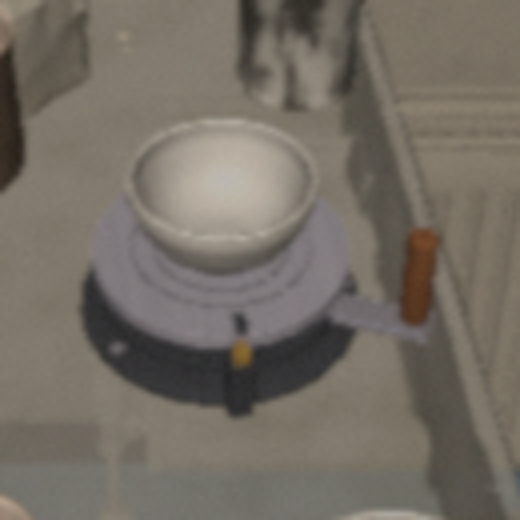

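View pics/c14.png

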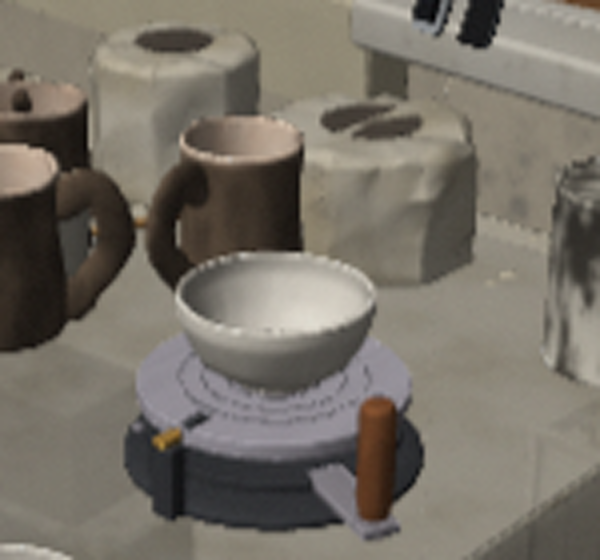

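View pics/sfull.png

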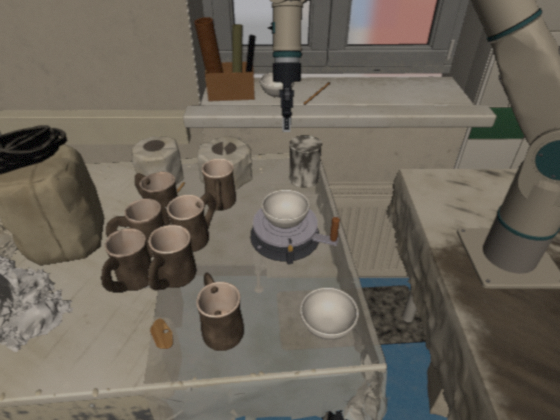

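```bash
python3 -c "
from cell import ctrl
print(ctrl.read_state()['force'],ctrl.finish_job())"
```

```text
the job is handed in; nothing more can be done
[ 0.89169378  0.69973723 -0.1979992 ] None
```

I handed the job in at about 24.5 s. By my last camera checks every goal was met, but the interface gives no verdict.

**Wheel:** The lever grips clockwise, with about 6° of idle travel. Three clockwise strokes brought the mark into line. The wrist view showed mark and pointer on one line from the wheel's centre, while the side view suggested about 2° (3 mm) short. A final 2° nudge to close that showed no visible movement, so I left it. Both readings are well inside the 14 mm tolerance.

**Bowl:** The first lift, with the tool vertical, slipped on the tapered rim and tilted the bowl. I set it back in the pile and gripped again with the tool tilted 15°. The second lift held, and I levelled the bowl before setting it down. It stands level on the wheel: its rim is at about 115–116 mm and its centre is within 2–3 mm of the wheel's.

**Everything else:** The lower bowl, the tin and both mugs showed no shift beyond the few millimetres the measurement can resolve. The gripper is open and clear of everything, with force readings within noise of zero.

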